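# Secret catch of the terrarium kit chest

### The arm

A 6-joint arm with a two-finger parallel gripper is mounted at the origin on the work surface. World frame = base frame: x ahead of the robot, y to its left, z up, the work surface at z = 0. Lengths are in m, angles in rad, forces in N, time in s.
With the tool pointing down it reaches from about 0.35 to 0.85 m from the base axis. Payload 8.1 kg.
Tool frame: the origin (TCP) lies at the very end of the fingers, on their centre line; the grasp point (between the pads) lies 19 mm behind it; z points along the fingers, x is the direction in which the jaws open and shut, and the axes are right-handed (so a half turn about z gives the same grasp; the last joint's range is limited). The gripper opens to 93 mm and grips with 3 to 60 N. Pads are 15 mm wide; open, the fingers measure 128 mm over their backs; the gripper's body (75 mm by 188 mm) begins 65 mm behind the grasp point.
Start: joints at [1.143, 0.13, 1.488, -0, 1.523, -0.085], TCP at [0.202, 0.565, 0.219] pointing down, gripper open.
Joint ranges: [-2.96, 2.96], [-0.89, 2.26], [0.02, 2.5], [-1.34, 4.48], [0, 2.73], [-2.66, 2.66]. Speed limits (rad/s): [2.39, 2.39, 2.79, 3.14, 3.14, 3.14].

### API

Orientations are given as a rotation vector (axis times angle).
In Python, from plant import robot gives the robot as it stands. The module is installed in compiled form; this text tells all that it offers.
- The arm moves only by the tool jog_arm, never from a script. Its argument "commands" is one flat list of numbers, 5 for each row, row after row: the gripper's target within -1 to 1 (shut at 1, half-way at 0, fully open at -1), then the shift along the tool's x, y, z in m, then the turn about the tool's z in degrees. A call has 1 to 20 rows; each row shifts and turns the commanded pose from where the row before left it, along the tool's axes as they then stand; what a row does not reach is not made up. A row lasts 1/12 s, in which the tool goes at most 41.7 mm and 7.16 degrees, less where a joint would pass 70% of its speed; a pose out of reach is approached as far as the arm can. A call is refused whole if a number of a shift passes 0.0417 or a number of a turn 7.16, either way. A call with a gripper value outside its range is refused whole. The fingers move at their own pace and stop on an object; "grip_force" is the grip in N (left out, the last holds). Time passes only in rows, so rows that do not move let the fingers close. It gives the time, the measured TCP pose, the force and the opening at its end, in the units of the state.
- robot.read_state(): the state, without advancing time (a new reading comes with each control period).
- robot.read_camera(name): name is "side" or "top"; returns a dict with "img" (400x640x3 uint8, blue, green, red), "vfov" (degrees; the focal length in pixels is half the picture's height over the tangent of half this angle, whatever the lens; pixels are square), "cx", "cy" (the principal point, pixels), "extrinsics" (4x4, takes a point from world to camera coordinates). Camera axes: x right, y down, z forward; pixel columns grow to the right and rows downward; lengths in m; the calibration is good to about 2 mm. A picture is of the moment at which its call begins. There is no depth.
- robot.close_job(): hands the job in, once; it reports no verdict.
Trained networks look in a picture, given as the dict that the camera call returned (one of the last four; its "shot" number tells which), for a name from the list of things; names that differ only in an ending like _2 or _b are one class to them, and where a whole thing is asked for, a point or a joint stands for the part that bears it (a point fixed in the world has none). Each returns a list of dicts, best first, with "score" (0 to 1); they miss things now and then, are a little off and sometimes report something else, mostly with a low value. They report only what shows in the picture. A call takes as long as a camera call.
- robot.recognise(thing, picture): "box" ([centre column, centre row, width, height] as shares, 0 to 1, of the picture: columns of its width, rows of its height, round what is visible of it).
- robot.pinpoint(thing, picture): "position" ([row, column] as shares, 0 to 1, of the picture: columns of its width, rows of its height: a listed point, or the origin of a listed thing).
The state is a dict: "t": time; "q": joint angles; "dq": joint speeds; "joint_torque": joint torques, N m; "tool_pos": TCP position; "orientation": TCP orientation; "force": force on the tool from outside, world axes, zero at the start; "wrist_torque": the same for the moment, N m; "opening": finger opening in m.
Only numpy, scipy, OpenCV 4.12 (cv2) and the standard library are available. Lean on these libraries where they do the work, as an engineer would, in place of code of your own. Each camera call takes 0.05 s, during which the arm holds its last target.

### The job

The drawer of the terrarium kit chest is held by a secret catch hidden in the aluminium strip along the chest's top front edge. Stroke along that strip, pressing only lightly, until your closed fingertips sink into the hidden recess, press the catch at its bottom so that the drawer springs out a little, then pull the drawer fully open by its handle and let go. Do not press or pull hard on the chest while the drawer is still shut, and leave the pots, jar, carton, phone and pen where they are.

Things in the scene. Friction and masses are not known exactly. Their poses are not given: they have to be found in the camera images.
- chest: fixed plywood kit chest, 390 mm wide (its y), 230 mm deep (its x), flat top at 95 mm. Origin: at the table, under the middle of its front edge. Its +x points into the chest (away from the robot), +y along its front to the left, z up. Things stand on its top 100 mm or more behind the front.
- edge_mid (a point): middle of the upper face of the rigid aluminium strip along the top front edge (chest frame: x 13, y 0, z 113 mm); axes as the chest's. The strip is 18 mm wide in x, stands 18 mm above the chest's flat top and runs 195 mm to either side along chest y. Fine joints make it look like a row of segments. It takes no harm from less than 30 N.
- edge_left (a point): point on the strip's upper face 77 mm left (chest +y) of its middle. The hidden recess lies wholly between this point and edge_right, where exactly is not known. It is 44 mm long in y, as wide as the strip (open in x), and closed by a sprung cover that is flush with the strip and looks like its other segments.
- edge_right (a point): point on the strip's upper face 77 mm right (chest -y) of its middle. The recess's cover yields to about 1 N and sinks 8 mm at 2 N; there it meets the catch, which gives way from 7 N and reaches its stop 7 mm deeper (15 mm below the strip's face) at about 10 N. The drawer is let go when the catch is 4 to 5 mm down. Both rise again when left.
- drawer (a joint): how far the drawer is out, in m: 0 shut (held by the catch), 0.09 fully open; slides along chest -x, towards the robot. When the catch is pressed a spring pushes it out 0.03 to 0.045; from there it slides with 1 to 3 N and stays where left. Its front is 304 mm wide, 12 mm thick, 13 to 87 mm above the table.
- handle (a point): middle of the drawer's handle, a level steel bar 11 mm thick, 110 mm long along chest y, 70 mm above the table; its centre line is 35 mm in front of the drawer's face (clear gap behind it 29 mm), with the drawer shut 47 mm in front of the chest. Thin posts 47 mm left and right of the middle carry it. Moves with the drawer; axes as the chest's.
- pot_on_chest: loose black plastic plant pot, 68 mm across, 52 mm high, standing on top of the chest behind the strip; origin under its centre
- moss_jar: loose small green glass jar with a wooden cap, 60 mm across, 60 mm high, standing on top of the chest behind the strip; origin under its centre
- pot_a: loose black plastic plant pot, 72 mm across, 65 mm high, on the table to the left; origin under its centre
- pot_b: loose black plastic plant pot, 72 mm across, 65 mm high, on the table to the right; origin under its centre
- juice_carton: loose white drink carton, 50 x 60 x 85 mm high, on the table; origin under its centre
- phone: loose black phone lying flat, 75 x 155 x 9 mm; origin under its centre
- marker: loose white marker pen lying flat, 14 mm thick, 135 mm long; origin under its centre

How it is judged:
By the outcome, as a careful person would: the job done as asked, in the order asked, and still so for the second after the job is handed in, with the robot touching nothing.
It also fails if it takes over 64 s, if anything falls off the work surface, if the arm or the gripper's body presses on something with over 40 N, if the wrist force passes 120 N, or if a joint passes its speed limit or range.

## Working session

There is one attempt and no reset: what is moved stays moved. The work goes in short steps, Python scripts to look and compute and a tool call to move; the robot and the scene stay as the last step left them, time stands still between calls to the robot, and variables do not carry over. Pictures are saved under pics/ and viewed, and the job is handed in when it is done.

Besides the shell and the picture viewer there is one more tool, called in YAML: its name, and indented under it one key for each argument. jog_arm: Moves the arm, as the interface text tells. Its arguments: {"type":"object","properties":{"commands":{"type":"array"},"grip_force":{"type":"number"}},"required":["commands"]}

```bash
mkdir -p pics; cat > h.py <<'E'
import numpy as np, cv2
from plant import robot
def shot(name,fn):
    p=robot.read_camera(name); cv2.imwrite('pics/'+fn,p['img']); return p
def ray(p,u,v):
    f=p['img'].shape[0]/2/np.tan(np.radians(p['vfov'])/2)
    E=np.array(p['extrinsics']); R=E[:3,:3];t=E[:3,3]
    d=R.T@np.array([(u-p['cx'])/f,(v-p['cy'])/f,1]); return -R.T@t,d
def onz(p,u,v,z):
    c,d=ray(p,u,v); return c+d*(z-c[2])/d[2]
def proj(p,X):
    f=p['img'].shape[0]/2/np.tan(np.radians(p['vfov'])/2)
    E=np.array(p['extrinsics']); c=E[:3,:3]@np.array(X)+E[:3,3]
    return np.array([p['cx']+f*c[0]/c[2],p['cy']+f*c[1]/c[2]])
E
python3 - <<'E'
from h import *
s=robot.read_state(); print({k:np.round(v,3) for k,v in s.items()})
for n in ('top','side'):
    p=shot(n,n+'1.png'); print(n,p['vfov'],p['cx'],p['cy'],np.round(ray(p,320,200),3))
    for th,z in (('edge_mid',.113),('edge_left',.113),('edge_right',.113),('handle',.07),('chest',0),('pot_on_chest',.095),('moss_jar',.095),('pot_a',0),('juice_carton',0),('phone',0),('marker',0)):
        for r in robot.pinpoint(th,p)[:2]:
            v,u=r['position']; print(th,round(r['score'],2),round(u*640),round(v*400),np.round(onz(p,u*640,v*400,z),3))
E
```

```text
{'t': np.float64(0.0), 'q': array([ 1.143,  0.131,  1.489, -0.   ,  1.523, -0.085]), 'dq': array([-0.001, -0.   , -0.   , -0.002, -0.001, -0.001]), 'joint_torque': array([ 0.0000e+00, -5.5982e+01, -4.9177e+01,  7.7000e-02,  3.5000e-02,
       -0.0000e+00]), 'tool_pos': array([0.201, 0.565, 0.218]), 'orientation': array([ 2.567e+00,  1.809e+00, -2.000e-03]), 'force': array([-0.008,  0.294, -0.311]), 'wrist_torque': array([ 0.026,  0.037, -0.016]), 'opening': np.float64(0.093)}
top 51.35191070493799 313.21463015021754 201.6360450164836 [[ 0.405 -0.012  1.197]
 [ 0.134 -0.016 -0.991]]
edge_mid 0.86 313 184 [ 0.595 -0.013  0.113]
edge_mid 0.38 460 288 [ 0.314 -0.38   0.113]
edge_left 0.77 287 186 [0.591 0.057 0.113]
edge_right 0.91 344 182 [ 0.598 -0.096  0.113]
handle 0.6 312 211 [ 0.527 -0.008  0.07 ]
chest 0.84 314 195 [ 0.582 -0.016  0.   ]
moss_jar 0.58 357 135 [ 0.729 -0.137  0.095]
pot_a 0.86 434 235 [ 0.456 -0.356  0.   ]
pot_a 0.8 180 244 [0.451 0.373 0.   ]
juice_carton 0.7 461 286 [ 0.31  -0.422  0.   ]
juice_carton 0.46 435 232 [ 0.464 -0.359  0.   ]
phone 0.88 381 280 [ 0.334 -0.198  0.   ]
phone 0.32 358 131 [ 0.768 -0.151  0.   ]
marker 0.82 250 280 [0.345 0.173 0.   ]
side 57.218251829411486 319.7161899133927 195.35517036083735 [[ 0.418 -0.676  0.856]
 [ 0.098  0.663 -0.742]]
edge_mid 0.64 349 196 [ 0.599 -0.01   0.113]
edge_left 0.62 340 181 [0.585 0.05  0.113]
edge_left 0.2 260 388 [ 0.331 -0.459  0.113]
edge_right 0.91 353 218 [ 0.591 -0.089  0.113]
handle 0.62 325 213 [ 0.527 -0.026  0.07 ]
chest 0.78 342 224 [ 0.58  -0.017  0.   ]
pot_on_chest 0.93 389 180 [0.731 0.044 0.095]
moss_jar 0.76 414 229 [ 0.743 -0.139  0.095]
pot_a 0.81 323 344 [ 0.466 -0.356  0.   ]
pot_a 0.64 284 147 [0.444 0.368 0.   ]
juice_carton 0.71 260 389 [ 0.318 -0.427  0.   ]
phone 0.58 265 295 [ 0.342 -0.209  0.   ]
marker 0.65 259 187 [0.346 0.178 0.   ]
marker 0.3 352 220 [ 0.613 -0.009  0.   ]
```

View pics/top1.png

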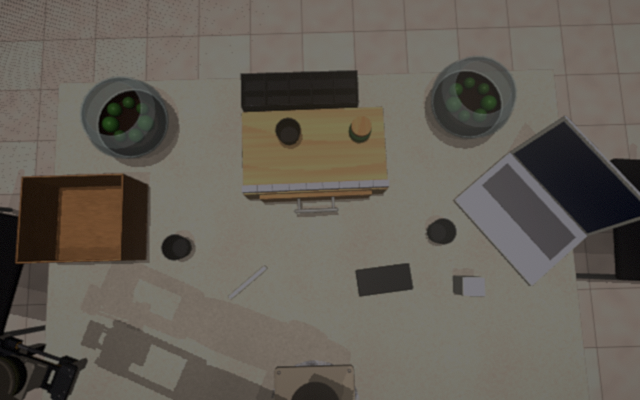

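View pics/side1.png

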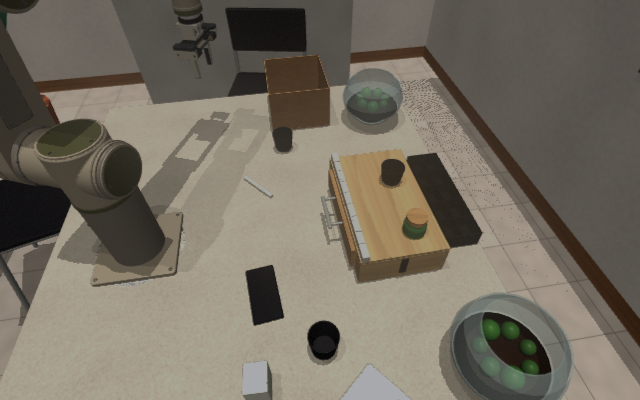

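```bash
python3 - <<'E'
import cv2
a=cv2.imread('pics/top1.png')[140:235,225:405]; cv2.imwrite('pics/top1z.png',cv2.resize(a,None,fx=4.4,fy=4.4,interpolation=cv2.INTER_CUBIC))
E
```

```text
(no output)
```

View pics/top1z.png

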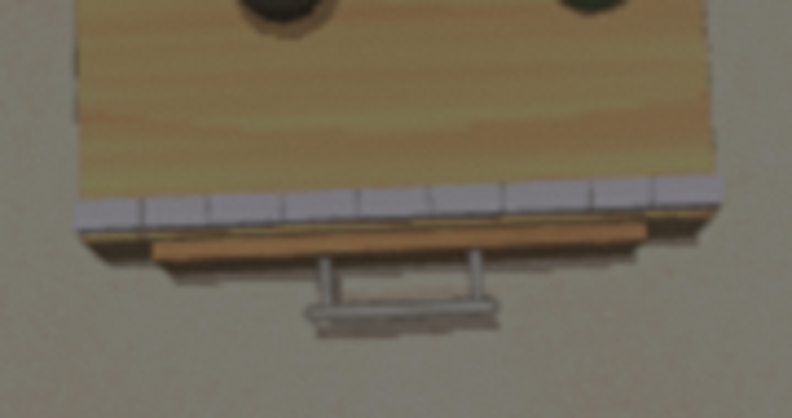

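The top view shows the chest nearly square to the robot. The strip's ends are near (242,189) and (389,183), and the handle is near (316,210). Next I'll compute the chest pose.

```bash
python3 - <<'E'
from h import *
from scipy.spatial.transform import Rotation as Ro
p=robot.read_camera('top')
g=lambda x,y:(225+(x+.5)/4.4-.5,140+(y+.5)/4.4-.5)
L=onz(p,*g(75,215),.113);R=onz(p,*g(721,191),.113); print(L,R,np.linalg.norm(L-R),(L+R)/2, np.degrees(np.arctan2(-(L-R)[0],(L-R)[1])))
for a,b in ((308,313),(496,307)): print('handle',onz(p,*g(a,b),.07))
for i in (75,141,208,285,357,432,503,592,653,721):
    q=onz(p,*g(i,215-(i-75)*24/646),.113); print(round(float((q-(L+R)/2)@(L-R)/np.linalg.norm(L-R))*1000), end=' ')
s=robot.read_state(); print(np.round(Ro.from_rotvec(s['orientation']).as_matrix(),3))
# side view strip edges
p=robot.read_camera('side'); a=p['img'][145:275,310:460]; cv2.imwrite('pics/side1z.png',cv2.resize(a,None,fx=4.4,fy=4.4,interpolation=cv2.INTER_CUBIC))
c=(L+R)/2; th=np.arctan2(-(L-R)[0],(L-R)[1]); 
for y in(-.195,0,.195):
  for x in (-.009,.009):
    X=c+np.array([np.cos(th)*x-np.sin(th)*y,np.sin(th)*x+np.cos(th)*y,0]); print((proj(p,X)-[310,145])*4.4)
E
```

```text
[0.58791656 0.1760302  0.113     ] [ 0.59116465 -0.21185429  0.113     ] 0.3878980957646593 [ 0.5895406  -0.01791204  0.113     ] 0.47977585865058325
handle [0.52950015 0.03958976 0.07      ]
handle [ 0.52985518 -0.07685415  0.07      ]
194 154 114 68 25 -20 -63 -116 -153 -194 [[ 0.336  0.942  0.   ]
 [ 0.942 -0.336  0.   ]
 [ 0.     0.    -1.   ]]
[223.48615159 497.4657741 ]
[255.8301179  492.45720868]
[147.09691645 235.16103229]
[175.37274325 231.29463786]
[88.33586908 33.38781994]
[113.45165727  30.30038377]
```

View pics/side1z.png

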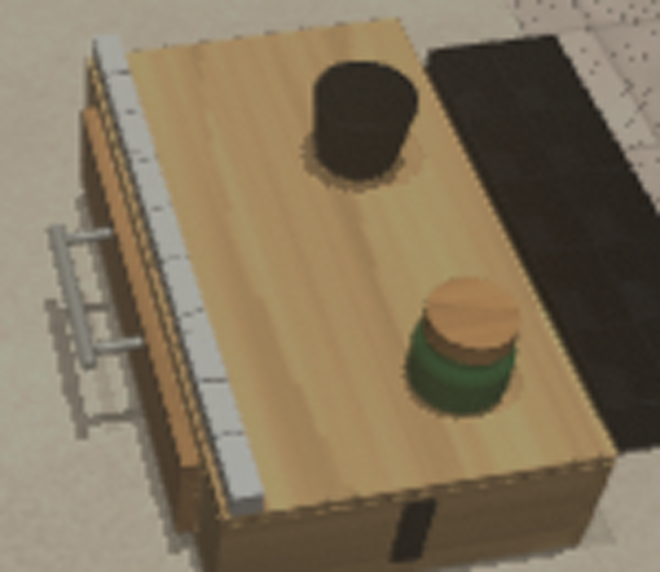

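jog_arm:
  commands: [1,0,0,0,6.99,1,0,0,0,6.99,1,0,0,0,6.99,1,0,0,0,6.99,1,0,0,0,6.99,1,0,0,0,6.99,1,0,0,0,6.99,1,0,0,0,6.99,1,0,0,0,6.99,1,0,0,0,6.99]
  grip_force: 10

```text
t: 2.13
tool_pos: [0.2017, 0.5651, 0.2186]
orientation: [3.142, 0.003, -0.0]
force: [0.3, 0.8, 0.7]
opening: 0.0309
```

jog_arm:
  commands: [1,0.0194,0.025,0,0,1,0.0194,0.025,0,0,1,0.0194,0.025,0,0,1,0.0194,0.025,0,0,1,0.0194,0.025,0,0,1,0.0194,0.025,0,0,1,0.0194,0.025,0,0,1,0.0194,0.025,0,0,1,0.0194,0.025,0,0,1,0.0194,0.025,0,0,1,0.0194,0.025,0,0,1,0.0194,0.025,0,0,1,0.0194,0.025,0,0,1,0.0194,0.025,0,0,1,0.0194,0.025,0,0,1,0.0194,0.025,0,0,1,0.0194,0.025,0,0,1,0.0194,0.025,0,0,1,0.0194,0.025,0,0,1,0.0194,0.025,0,0]

```text
t: 3.8
tool_pos: [0.5945, 0.0668, 0.2187]
orientation: [-3.142, -0.012, -0.0]
force: [-0.0, 0.5, 0.1]
opening: 0.0004
```

```bash
python3 - <<'E'
from h import *
from scipy.spatial.transform import Rotation as Ro
s=robot.read_state(); print({k:np.round(v,4) for k,v in s.items()});print(np.round(Ro.from_rotvec(s['orientation']).as_matrix(),3))
E
```

```text
{'t': np.float64(3.8), 'q': array([2.6200e-02, 1.2530e-01, 1.4936e+00, 1.0000e-04, 1.5224e+00,
       1.8300e-02]), 'dq': array([-0.5204,  0.5225, -0.5616,  0.0035,  0.0339, -0.5183]), 'joint_torque': array([ 1.99270e+00, -5.90509e+01, -4.60865e+01, -1.07900e-01,
        5.61000e-02,  1.03110e+00]), 'tool_pos': array([0.5945, 0.0668, 0.2187]), 'orientation': array([-3.1415e+00, -1.2500e-02, -4.0000e-04]), 'force': array([-0.0035,  0.4691,  0.122 ]), 'wrist_torque': array([-0.0718,  0.1028,  0.0206]), 'opening': np.float64(0.0004)}
[[ 1.     0.008  0.   ]
 [ 0.008 -1.     0.   ]
 [ 0.    -0.    -1.   ]]
```

jog_arm:
  commands: [1,0,0,0,0,1,0,0,0.02,0,1,0,0,0.02,0,1,0,0,0.02,0,1,0,0,0.02,0,1,0,0,0.012,0,1,0,0,0,0,1,0,0,0,0]

```text
t: 4.47
tool_pos: [0.5931, 0.0685, 0.1263]
orientation: [-3.142, -0.013, 0.002]
force: [0.1, -0.6, -0.2]
opening: 0.0002
```

```bash
python3 - <<'E'
from h import *
s=robot.read_state(); print(np.round(s['tool_pos'],4))
p=shot('side','side2.png'); a=p['img'][95:275,290:460]; cv2.imwrite('pics/side2z.png',cv2.resize(a,None,fx=3.3,fy=3.3,interpolation=cv2.INTER_CUBIC)); print(proj(p,s['tool_pos']))
E
```

```text
[0.5931 0.0685 0.1263]
[341.73149524 172.81522965]
```

View pics/side2z.png

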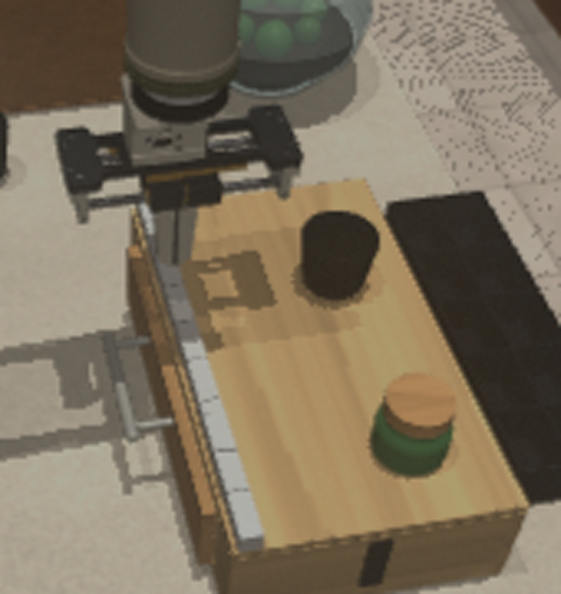

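The view shows the closed fingertips above the strip's left part at zoomed (170,262), in line with it. I'll lower gently.

jog_arm:
  commands: [1,0,0,0.004,0,1,0,0,0.004,0,1,0,0,0.002,0,1,0,0,0,0]

```text
t: 4.85
tool_pos: [0.5935, 0.0682, 0.1164]
orientation: [3.142, 0.013, -0.0]
force: [-0.3, 0.7, -0.3]
opening: 0.001
```

jog_arm:
  commands: [1,0,0,0.001,0,1,0,0,0.001,0,1,0,0,0,0]

```text
t: 5.1
tool_pos: [0.5936, 0.0682, 0.1145]
orientation: [3.142, 0.013, -0.0]
force: [-0.2, -0.4, 0.9]
opening: 0.0003
```

jog_arm:
  commands: [1,0,0,0.001,0,1,0,0,0,0]

```text
t: 5.27
tool_pos: [0.5936, 0.0682, 0.1135]
orientation: [-3.142, -0.013, 0.0]
force: [-0.2, 0.7, 0.4]
opening: 0.0003
```

jog_arm:
  commands: [1,0,0,0.001,0,1,0,0,0,0]

```text
t: 5.43
tool_pos: [0.5937, 0.0682, 0.1133]
orientation: [-3.142, -0.013, -0.0]
force: [-2.8, -0.3, 3.9]
opening: 0.0004
```

jog_arm:
  commands: [1,0,0,0.0005,0,1,0,0,0,0]

```text
t: 5.6
tool_pos: [0.5937, 0.0682, 0.1133]
orientation: [3.142, 0.013, 0.001]
force: [-4.6, -1.0, 7.3]
opening: 0.0008
```

jog_arm:
  commands: [1,0,0.003,-0.0003,0,1,0,0.003,0,0,1,0,0.003,0,0]

```text
t: 5.85
tool_pos: [0.5944, 0.0598, 0.1133]
orientation: [-3.14, -0.013, -0.003]
force: [0.6, 4.2, 5.3]
opening: 0.0002
```

jog_arm:
  commands: [1,0,0.003,0,0,1,0,0.003,0,0,1,0,0.003,0,0]

```text
t: 6.1
tool_pos: [0.5945, 0.0507, 0.1133]
orientation: [-3.14, -0.013, -0.003]
force: [-0.5, 5.5, 4.9]
opening: 0.0007
```

jog_arm:
  commands: [1,0,0.003,0,0,1,0,0.003,0,0,1,0,0.003,0,0]

```text
t: 6.35
tool_pos: [0.5946, 0.0417, 0.1133]
orientation: [-3.14, -0.013, -0.003]
force: [0.2, 4.5, 5.4]
opening: 0.001
```

jog_arm:
  commands: [1,0,0.003,0,0,1,0,0.003,0,0,1,0,0.003,0,0]

```text
t: 6.6
tool_pos: [0.5947, 0.0327, 0.1133]
orientation: [-3.14, -0.013, -0.003]
force: [0.0, 5.5, 4.3]
opening: 0.0004
```

jog_arm:
  commands: [1,0,0.003,0,0,1,0,0.003,0,0,1,0,0.003,0,0]

```text
t: 6.85
tool_pos: [0.5947, 0.0237, 0.1133]
orientation: [-3.14, -0.013, -0.003]
force: [-0.7, 4.6, 5.9]
opening: 0.0006
```

jog_arm:
  commands: [1,0,0.003,0,0,1,0,0.003,0,0,1,0,0.003,0,0]

```text
t: 7.1
tool_pos: [0.5948, 0.0147, 0.1133]
orientation: [-3.14, -0.013, -0.003]
force: [-1.0, 5.0, 5.1]
opening: 0.0004
```

jog_arm:
  commands: [1,0,0.003,0,0,1,0,0.003,0,0,1,0,0.003,0,0]

```text
t: 7.35
tool_pos: [0.5949, 0.0057, 0.1133]
orientation: [-3.14, -0.013, -0.003]
force: [-0.2, 4.2, 6.1]
opening: 0.0004
```

Segment 1 (chest y 25..68) is rigid. I'll keep stroking.

jog_arm:
  commands: [1,0,0.003,0,0,1,0,0.003,0,0,1,0,0.003,0,0]

```text
t: 7.6
tool_pos: [0.5946, -0.0039, 0.1127]
orientation: [-3.141, -0.013, -0.001]
force: [0.0, 0.4, 1.5]
opening: 0.0003
```

jog_arm:
  commands: [1,0,0.003,0,0,1,0,0.003,0,0,1,0,0.003,0,0]

```text
t: 7.85
tool_pos: [0.594, -0.0133, 0.112]
orientation: [3.141, 0.012, -0.001]
force: [1.0, 1.0, 0.6]
opening: 0.0003
```

jog_arm:
  commands: [1,0,0.003,0,0,1,0,0.003,0,0,1,0,0.003,0,0]

```text
t: 8.1
tool_pos: [0.5943, -0.0221, 0.1123]
orientation: [3.142, 0.012, -0.0]
force: [-0.5, 1.1, 0.1]
opening: 0.0004
```

Fingers have sunk in the middle segment: force dropped from about 5 to 1 N and z is lower. I'll centre and press down stepwise.

jog_arm:
  commands: [1,0,-0.003,0,0,1,0,-0.003,0,0,1,0,0,0.002,0,1,0,0,0.002,0,1,0,0,0.002,0,1,0,0,0,0]

```text
t: 8.6
tool_pos: [0.5943, -0.0155, 0.106]
orientation: [-3.141, -0.013, -0.0]
force: [1.7, 0.6, 2.1]
opening: 0.0006
```

jog_arm:
  commands: [1,0,0,0.001,0,1,0,0,0.001,0,1,0,0,0,0]

```text
t: 8.85
tool_pos: [0.5946, -0.0155, 0.1052]
orientation: [-3.141, -0.013, -0.001]
force: [-2.1, 1.5, 5.7]
opening: 0.0
```

jog_arm:
  commands: [1,0,0,0.001,0,1,0,0,0.001,0,1,0,0,0,0]

```text
t: 9.1
tool_pos: [0.5948, -0.0156, 0.1038]
orientation: [-3.141, -0.013, -0.002]
force: [-3.1, 1.4, 9.5]
opening: 0.0005
```

jog_arm:
  commands: [1,0,0,0.001,0,1,0,0,0.001,0,1,0,0,0,0]

```text
t: 9.35
tool_pos: [0.5948, -0.0156, 0.1019]
orientation: [-3.141, -0.013, -0.002]
force: [-3.1, 1.6, 10.0]
opening: 0.0003
```

jog_arm:
  commands: [1,0,0,0.001,0,1,0,0,0.0005,0,1,0,0,0,0,1,0,0,0,0]

```text
t: 9.68
tool_pos: [0.5949, -0.0156, 0.1002]
orientation: [-3.141, -0.013, -0.002]
force: [-2.0, 1.7, 8.5]
opening: 0.0004
```

```bash
python3 - <<'E'
from h import *
p=shot('side','side3.png'); a=p['img'][95:275,290:460]; cv2.imwrite('pics/side3z.png',cv2.resize(a,None,fx=3.3,fy=3.3,interpolation=cv2.INTER_CUBIC))
for r in robot.pinpoint('handle',p)[:1]:
    v,u=r['position']; print(r['score'],onz(p,u*640,v*400,.07))
E
```

```text
0.78 [ 0.49144089 -0.03349939  0.07      ]
```

View pics/side3z.png

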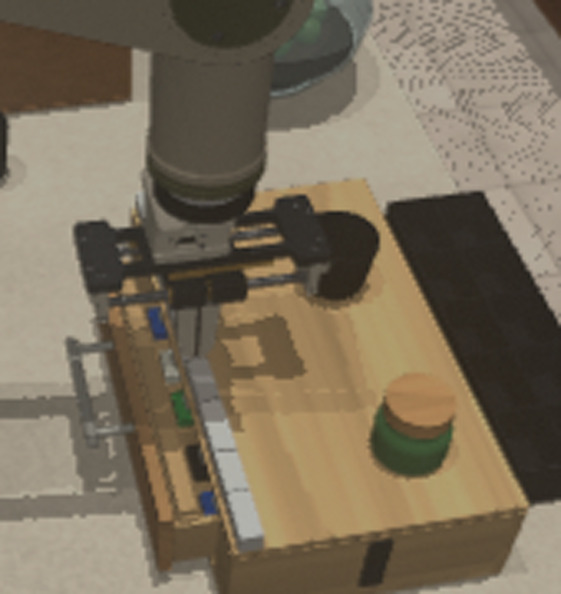

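The drawer has sprung out by about 37 mm: the handle bar is now at zoomed (70..95,345..435). Next I lift out and set the jaws to about 22 mm.

jog_arm:
  commands: [1,0,0,-0.01,0,1,0,0,-0.02,0,1,0,0,-0.025,0,0.53,0,0,-0.02,0,0.53,-0.03,0,0,0,0.53,-0.03,0,0,0,0.53,0,0,0,0,0.53,0,0,0,0,0.53,0,0,0,0]

```text
t: 10.53
tool_pos: [0.5346, -0.0163, 0.1744]
orientation: [3.141, 0.012, 0.001]
force: [0.6, 0.2, 0.0]
opening: 0.0218
```

```bash
python3 - <<'E'
from h import *
print(np.round(robot.read_state()['tool_pos'],4))
for n in ('top','side'):
    p=shot(n,n+'4.png'); 
    for r in robot.pinpoint('handle',p)[:1]:
        v,u=r['position']; print(n,r['score'],u*640,v*400,onz(p,u*640,v*400,.07))
    x0,y0=(265,170) if n=='top' else (280,170)
    a=p['img'][y0:y0+80,x0:x0+100]; cv2.imwrite('pics/%s4z.png'%n,cv2.resize(a,None,fx=7,fy=7,interpolation=cv2.INTER_CUBIC))
E
```

```text
[ 0.5346 -0.0163  0.1744]
top 0.7 358.592 129.8 [ 0.75168031 -0.14427359  0.07      ]
side 0.77 313.472 216.8 [ 0.49421139 -0.03296406  0.07      ]
```

View pics/top4z.png

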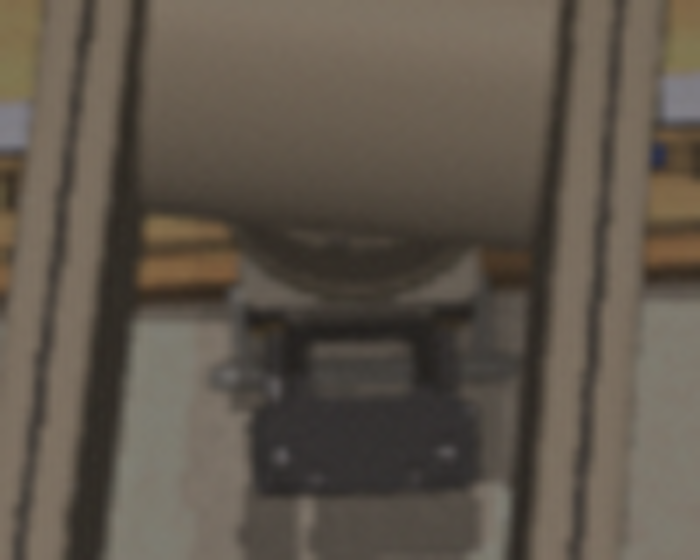

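View pics/side4z.png

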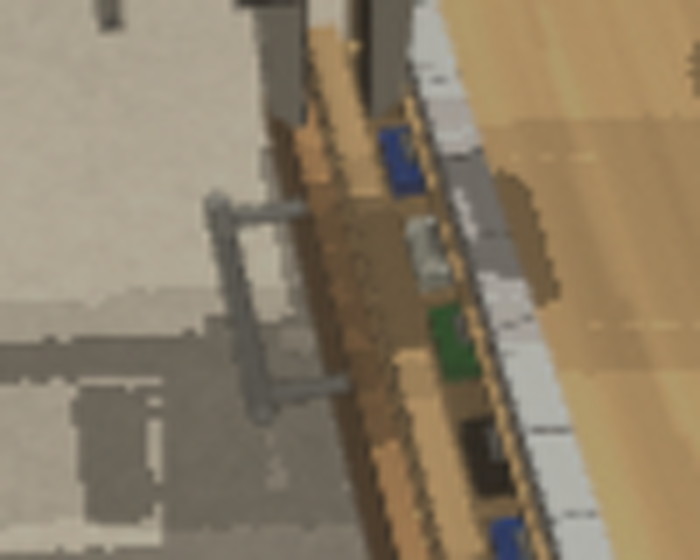

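Side view: bar ends at zoomed (215,205) and (262,412). Top view: bar ends show at about (218,380) and (515,366).

```bash
python3 - <<'E'
from h import *
p=robot.read_camera('top'); 
for u,v in((216,380),(520,366)): print('top',onz(p,265+u/7,170+v/7,.07))
p=robot.read_camera('side'); 
for u,v in((215,205),(262,412)): print('side',onz(p,280+u/7,170+v/7,.07))
# side view shut calibration, ends in side1z
for u,v in((57,230),(88,362)): print('side shut',onz(p,310+u/4.4,145+v/4.4,.07))
E
```

```text
top [0.49248926 0.03705946 0.07      ]
top [ 0.49451481 -0.08085306  0.07      ]
side [0.49609453 0.03319901 0.07      ]
side [ 0.49846899 -0.07631389  0.07      ]
side shut [0.53229499 0.03486726 0.07      ]
side shut [ 0.53278664 -0.07680345  0.07      ]
```

jog_arm:
  commands: [0.53,-0.02,0.004,0,0,0.53,-0.0195,0,0,0,0.53,0,0,0.03,0,0.53,0,0,0.03,0,0.53,0,0,0.022,0,0.53,0,0,0,0,0.53,0,0,0,0]

```text
t: 11.42
tool_pos: [0.4939, -0.0204, 0.091]
orientation: [-3.141, -0.013, 0.005]
force: [-0.3, -0.5, 1.2]
opening: 0.0217
```

```bash
python3 - <<'E'
from h import *
print(np.round(robot.read_state()['tool_pos'],4))
p=shot('side','side5.png'); a=p['img'][170:250,280:380]; cv2.imwrite('pics/side5z.png',cv2.resize(a,None,fx=7,fy=7,interpolation=cv2.INTER_CUBIC))
E
```

```text
[ 0.4939 -0.0204  0.091 ]
```

View pics/side5z.png

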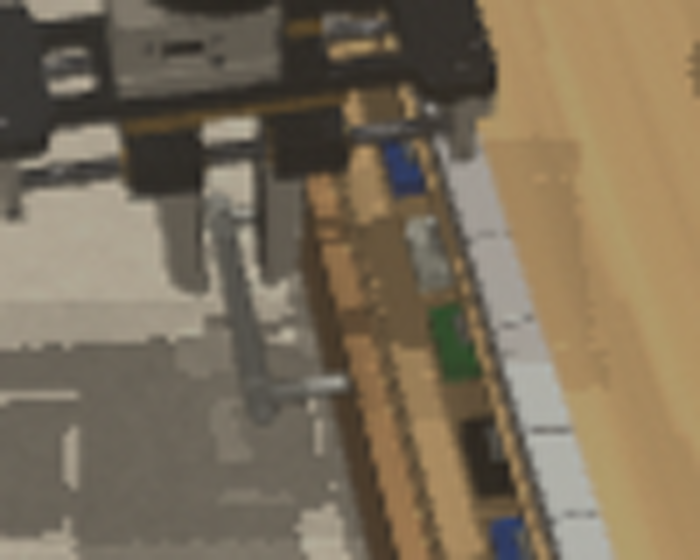

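```bash
python3 - <<'E'
from h import *
s=robot.read_state()['tool_pos']; p=robot.read_camera('side')
print((proj(p,s)-[280,170])*7)
for dx in(-.0055,0,.0055): print((proj(p,[.4939+dx,s[1],.07])-[280,170])*7)
for dx in(-.011,.011): print((proj(p,[.4939+dx,s[1],s[2]])-[280,170])*7)
E
```

```text
[230.66098873 266.55109505]
[215.29809321 305.92763461]
[228.92874967 304.11103877]
[242.54496685 302.29636729]
[199.5867628  270.64731914]
[254.98351305 263.34488453]
```

Bar reads about 2–3 mm further in (+x) than the jaw middle. I'll correct that, lower and close.

jog_arm:
  commands: [0.53,0.0025,0,0,0,0.53,0,0,0.01,0,0.53,0,0,0.01,0,0.53,0,0,0.01,0,0.53,0,0,0.01,0,0.53,0,0,0,0]

```text
t: 12.02
tool_pos: [0.4951, -0.0202, 0.0487]
orientation: [-3.141, -0.013, 0.007]
force: [0.1, -0.7, -1.1]
opening: 0.022
```

jog_arm:
  commands: [1,0,0,0,0,1,0,0,0,0,1,0,0,0,0,1,0,0,0,0,1,0,0,0,0]
  grip_force: 15

```text
t: 12.43
tool_pos: [0.4974, -0.0205, 0.052]
orientation: [3.142, 0.013, 0.0]
force: [0.7, 0.3, -4.1]
opening: 0.0104
```

jog_arm:
  commands: [1,-0.003,0,0,0,1,-0.004,0,0,0,1,-0.004,0,0,0,1,-0.004,0,0,0,1,-0.004,0,0,0,1,-0.004,0,0,0,1,-0.004,0,0,0,1,-0.004,0,0,0,1,-0.004,0,0,0,1,-0.004,0,0,0,1,-0.004,0,0,0,1,0,0,0,0]

```text
t: 13.43
tool_pos: [0.4535, -0.0211, 0.052]
orientation: [3.141, 0.013, -0.001]
force: [-1.1, -3.6, -2.9]
opening: 0.0104
```

jog_arm:
  commands: [1,-0.002,0,0,0,1,-0.002,0,0,0,1,-0.002,0,0,0,1,0,0,0,0]

```text
t: 13.77
tool_pos: [0.448, -0.0212, 0.0519]
orientation: [3.141, 0.012, -0.001]
force: [-0.7, -5.2, -2.8]
opening: 0.0106
```

jog_arm:
  commands: [1,-0.002,0,0,0,1,-0.001,0,0,0,1,0,0,0,0]

```text
t: 14.02
tool_pos: [0.4452, -0.0212, 0.0519]
orientation: [3.141, 0.013, -0.0]
force: [-0.2, -5.5, -4.0]
opening: 0.0102
```

jog_arm:
  commands: [1,-0.001,-0.0003,0,0,1,-0.001,0,0,0,1,0,0,0,0]

```text
t: 14.27
tool_pos: [0.4432, -0.0212, 0.052]
orientation: [3.141, 0.013, -0.0]
force: [0.4, -6.9, -4.2]
opening: 0.0104
```

jog_arm:
  commands: [1,-0.001,0,0,0,1,-0.001,0,0,0,1,0,0,0,0]

```text
t: 14.52
tool_pos: [0.4419, -0.0212, 0.052]
orientation: [3.141, 0.012, 0.002]
force: [5.0, -6.4, -7.4]
opening: 0.0104
```

jog_arm:
  commands: [1,-0.001,0,0,0,1,-0.001,0,0,0,1,0,0,0,0]

```text
t: 14.77
tool_pos: [0.4419, -0.0212, 0.0521]
orientation: [3.141, 0.012, 0.009]
force: [16.3, -5.4, -19.0]
opening: 0.0108
```

The force rises at x = 0.442, so the drawer is at its end stop. I'll relax the pull, let go and lift.

jog_arm:
  commands: [1,0.001,0,0,0,1,0.0015,0,0,0,1,0,0,0,0]

```text
t: 15.02
tool_pos: [0.4421, -0.0212, 0.052]
orientation: [3.141, 0.013, 0.0]
force: [0.9, -6.5, -5.0]
opening: 0.0105
```

jog_arm:
  commands: [0.53,0,0,0,0,0.53,0,0,0,0,0.53,0,0,0,0,0.53,0,0,0,0]

```text
t: 15.35
tool_pos: [0.4421, -0.0203, 0.0523]
orientation: [-3.141, -0.013, -0.001]
force: [0.1, 0.2, 0.3]
opening: 0.0217
```

jog_arm:
  commands: [0.53,0,0,-0.01,0,0.53,0,0,-0.015,0,0.53,0,0,-0.02,0,0.53,0,0,-0.03,0,0.53,0,0,-0.03,0,0.53,0,0,-0.03,0,0.53,0,0,-0.02,0,0.53,0,0,0,0,0.53,0,0,0,0]

```text
t: 16.1
tool_pos: [0.4429, -0.0207, 0.2091]
orientation: [3.141, 0.013, 0.006]
force: [-0.2, 0.6, -0.4]
opening: 0.0217
```

```bash
python3 - <<'E'
from h import *
s=robot.read_state();print(np.round(s['tool_pos'],4),np.round(s['force'],1))
p=shot('side','side6.png')
for th,z in (('handle',.07),('pot_on_chest',.095),('moss_jar',.095),('pot_a',0),('juice_carton',0),('phone',0),('marker',0)):
    for r in robot.pinpoint(th,p)[:2]:
        v,u=r['position']; print(th,round(r['score'],2),np.round(onz(p,u*640,v*400,z),3))
E
```

```text
[ 0.4429 -0.0207  0.2091] [-0.2  0.6 -0.4]
handle 0.58 [ 0.437 -0.025  0.07 ]
pot_on_chest 0.86 [0.742 0.056 0.095]
pot_on_chest 0.47 [ 0.563 -0.086  0.095]
moss_jar 0.89 [ 0.746 -0.146  0.095]
pot_a 0.84 [ 0.467 -0.362  0.   ]
juice_carton 0.58 [ 0.316 -0.427  0.   ]
phone 0.83 [ 0.337 -0.2    0.   ]
marker 0.65 [0.347 0.185 0.   ]
```

View pics/side6.png

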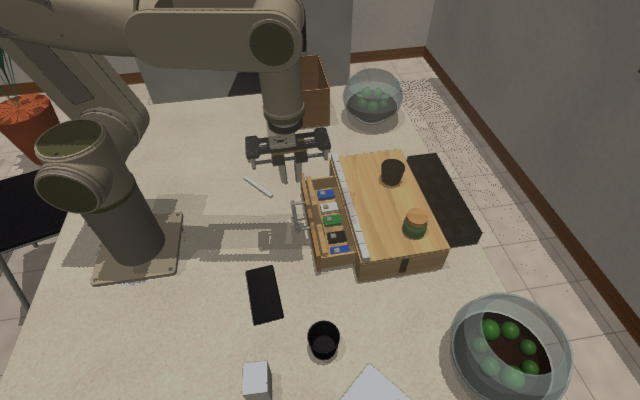

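The picture shows the drawer fully out, with the handle near (297,214). The gripper is clear above it and the loose things look unmoved.

```bash
python3 -c "
from plant import robot
print(robot.close_job())"
```

```text
the job is handed in; nothing more can be done
None
```

The drawer is fully open and released, and I handed the job in at about 16 s of the 64 s allowed.

- **Finding the recess:** I stroked the closed fingertips along the strip from its left end at about 4–7 N. They sank in the middle segment, where the force dropped to about 1 N.
- **Pressing the catch:** I pressed to about 13 mm below the strip's face, with at most 10 N. The side camera then showed the drawer sprung out by roughly 35 mm.
- **Opening the drawer:** I gripped the handle and pulled until I felt the end stop. The end stop showed as a rise to about 16 N along the pull (about 26 N in all), with the drawer already open. I then relaxed the pull, opened the jaws and lifted clear.

**Last checks:**
- **Drawer:** The handle moved about 89 mm from shut to the end stop, judging by the arm's position there. That fits the 90 mm of a fully open drawer.
- **Gripper:** It was touching nothing, with forces below 1 N.
- **Loose things:** In the last side view the pots, jar, carton, phone and pen look unmoved. The detected positions moved by up to 9 mm, except the pot on the chest, which read about 16 mm off. In the picture that pot is at the same pixels as before, so I take this as detector error. The network did not report the left pot in the last picture, and the arm hid part of that area.

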